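# Return the mended jar to the toiletries carousel and bring it to the front

### The arm

A 7-joint arm with a two-finger parallel gripper is mounted at the origin on the work surface. World frame = base frame: x ahead of the robot, y to its left, z up, the work surface at z = 0. Lengths are in m, angles in rad, forces in N, time in s.
With the tool pointing down it reaches from about 0.35 to 0.9 m from the base axis. Payload 8.1 kg.
Tool frame: the origin (TCP) lies at the very end of the fingers, on their centre line; the grasp point (between the pads) lies 19 mm behind it; z points along the fingers, y is the line along which they close (so a half turn about z gives the same grasp; the last joint's range is limited). The gripper opens to 92 mm and grips with 3 to 60 N. Pads are 19 mm wide; open, the fingers measure 130 mm over their backs; the gripper's body (75 mm by 190 mm) begins 47 mm behind the grasp point.
Start: joints at [1.156, 0.434, 0.025, 1.573, -0.012, 1.134, -0.075], TCP at [0.192, -0.595, 0.202] pointing down, gripper open.
Joint ranges: [-2.62, 2.62], [-0.44, 2.09], [-1.27, 1.32], [0.08, 2.57], [-1.32, 4.46], [0.12, 2], [-2.74, 2.74]. Speed limits (rad/s): [2.22, 2.22, 3.01, 3.01, 3.14, 3.14, 3.14].

### API

Orientations are given as a rotation vector (axis times angle).
In Python, from cell import readout, cams, job gives the robot as it stands.
- The arm moves only by the tool drive_tool, never from a script. Its argument "commands" is a list of rows, each a list of 3 entries, a list of its own where there are three numbers: the turn, a rotation vector about the tool's x, y, z in rad, then the shift along the tool's x, y, z in cm, then the gripper's target within -1 to 1 (fully open at 1, half-way at 0, shut at -1). A call has 1 to 20 rows; each row is the pose to reach, as a shift and turn from the pose commanded when the call began, along the tool's axes at that moment; what a row does not reach only later rows make up. A row lasts 1/12 s, in which the tool goes at most 41.7 mm and 7.16 degrees, less where a joint would pass 70% of its speed; a pose out of reach is approached as far as the arm can. A call with a gripper value outside its range is refused whole. The fingers move at their own pace and stop on an object; "newtons" is the grip in N (left out, the last holds). Time passes only in rows, so rows that repeat a pose let the fingers close. It gives the time, the measured TCP pose, the force, the opening and the grip force at its end, in the units of the state.
- readout.observe(): the state, without advancing time (a new reading comes with each control period).
- cams.get_image(name): name is "scene" or "top"; returns the picture (384x512x3 uint8, blue, green, red); there is no depth.
- cams.camera_info(name): a dict with "camera_matrix" (3x3 intrinsics, pixels), "R" (3x3) and "t" (3): a world point X has camera coordinates R X + t. Camera axes: x right, y down, z forward; pixel columns grow to the right and rows downward; lengths in m; the calibration is good to about 2 mm. A picture is of the moment at which its call begins. camera_info takes no time and is no camera call.
- job.sign_off(): hands the job in; it is judged then, once.
The state is a dict: "clock": time; "joints": joint angles; "dq": joint speeds; "joint_efforts": joint torques, N m; "position": TCP position; "ee_rot": TCP orientation; "force": force on the tool from outside, world axes, zero at the start; "ft_torque": the same for the moment, N m; "width": opening from 0.0 (shut) to 1.0 (fully open); "gripper_force": force on a finger pad.
Only numpy, scipy, OpenCV 4.12 (cv2) and the standard library are available. Lean on these libraries where they do the work, as an engineer would, in place of code of your own. Each camera call takes 0.05 s, during which the arm holds its last target. There are 200 camera calls.

### The job

The jar with the red cap has been sitting in the small blue clamp while its mended cap set: slide the clamp's jaw open, lift the jar out and set it upright, without dropping it, in the empty pocket of the toiletries carousel and let go of it. Then turn the carousel by its green centre grip until the red-capped jar stands in line with the yellow pointer on the carousel's foot, and finish holding it still there, with the centre grip still gripped in the fingers and not let go. Leave the blue cup, the soap dish and the travel case where they are.

Things in the scene. Friction and masses are not known exactly. Their poses are not given: they have to be found in the camera images.
- red_jar: The loose round jar, 44 mm across and 72 mm tall, clear glass (42 mm across) up to 52 mm and above that a red twist cap 44 mm across and 20 mm tall; about 120 g. Origin: centre of its underside, z up along the jar. At the start it stands on the clamp's bed between the jaws, its underside 12 mm above the tray.
- clamp: Small clamp fixed to the tray: dark steel bed 70 x 205 x 12 mm with two blue jaws. Origin on the tray directly below the jar's starting centre. Its y axis is the direction in which the moving jaw opens; its x axis lies across. The fixed jaw (44 mm wide in x, up to 62 mm above the tray) stands on the jar's -y side, with its face at y = -23 mm; no jaw stands on the jar's +x and -x sides. The bed runs from y = -55 to +150 mm.
- clamp_jaw (a joint): Opening of the moving jaw in m: 0 closed (as at the start), 0.040 fully open; it slides along the clamp's +y with about 2 N of friction and stays where left. When closed, its blue plate (40 mm wide in x, y = 23 to 35 mm) has a lip, 86 to 94 mm above the tray, reaching 8 mm over the jar's cap, so the jar cannot be lifted until the jaw is open by more than that.
- jaw_grip (a point): Centre of the top of the orange grip block on the moving jaw, 81 mm above the tray. The block is 24 mm wide in the clamp's x and 20 mm in its y; it stands free from 33 mm to 81 mm above the tray, 40 mm behind the jaw's plate (30 mm clear between them).
- carousel (a joint): Turn of the carousel in rad, counterclockwise seen from above positive; 0 when the empty pocket is at the yellow pointer; at the start it is between -2.5 and -0.8. It turns freely both ways past that with slight friction (0.05 N m) and stays where left.
- empty_pocket (a point): Centre of the inner floor (30 mm above the tray) of the one empty pocket on the carousel: a black ring with inner diameter 51 mm at the floor, flaring to about 60 mm at its rim 13 mm above that floor. The pocket's centre is 68 mm from the carousel's axis. The other three pockets, a quarter turn apart, hold fixed white-capped jars of the same size whose tops are 102 mm above the tray. The round wooden plate is 210 mm across, its top 26 mm above the tray.
- front_spot (a point): Fixed point on the carousel's foot, 68 mm from the axis in the direction of the yellow pointer, 30 mm above the tray: where the pocket's floor centre is when that pocket faces front. The pointer is a flat yellow bar that sticks out from the black foot to 156 mm from the axis, on the robot's side.
- centre_grip: Green square block, 32 x 32 x 42 mm, on top of a 22 mm steel post on the carousel's axis; it turns with the carousel. Origin: the block's centre, on the axis, 137 mm above the tray; its top is 158 mm and its underside 116 mm above the tray. Its x and y axes are square to its side faces, which look towards the gaps between the jars.
- blue_cup: Bystander: blue plastic toothbrush cup, 72 mm across, 95 mm tall, with a toothbrush sticking out to 180 mm; origin centre of underside.
- soap_dish: Bystander: stainless steel soap dish 85 x 120 x 22 mm; origin centre of underside.
- travel_case: Bystander: grey silicone travel case 65 x 190 x 40 mm; origin centre of underside.

How it is judged:
On the way, in this order (a step that is already met when the one before it is completed fails the run):
1. the clamp's moving jaw is slid open, by at least 10 mm (value of joint clamp_jaw above 0.01 m), for 0.1 s.
2. the red-capped jar is lifted out of the clamp in the fingers (height (world z) of red_jar above 0.06 m and contact force between the fingers and red_jar above 0.5 N), for 0.1 s.
3. the jar stands upright in the empty pocket, let go (horizontal distance between red_jar and empty_pocket below 0.009 m and z of red_jar in the frame of empty_pocket below 0.005 m and angle between red_jar's own z axis and vertical below 0.12 rad and contact force between the fingers and red_jar below 0.1 N), for 0.2 s.
At the end, for the whole second after the job is handed in: The red-capped jar stands upright (7 degrees) on its pocket floor (9 mm off centre, 5 mm in height), within 12 mm of the front spot by the yellow pointer; the fingers are off the jar and grip the green centre grip with over 2 N; the carousel is still (below 0.05 rad/s) (all of step 3 and horizontal distance between red_jar and front_spot below 0.012 m and contact force between the fingers and centre_grip above 2 N and velocity of joint carousel between -0.05 and 0.05 rad/s); the arm keeps its last pose, push and grip.
It fails at once if the jar is dropped (falls faster than 0.7 m/s out of the fingers) (linear speed of red_jar above 0.7 m/s and contact force between the fingers and red_jar below 0.05 N).
It fails at once if the blue cup, soap dish or travel case is moved by more than 30 mm (distance of any of blue_cup, soap_dish, travel_case from where it was at the start of the episode above 0.03 m).
It also fails if it takes over 67 s, if anything falls off the work surface, if the arm or the gripper's body presses on something with over 40 N, if the wrist force passes 120 N, or if a joint passes its speed limit or range.

## Working session

There is one attempt and no reset: what is moved stays moved. The work goes in short steps, Python scripts to look and compute and a tool call to move; the robot and the scene stay as the last step left them, time stands still between calls to the robot, and variables do not carry over. Pictures are saved under pics/ and viewed, at most 10 in all, crops included, and the job is handed in when it is done.

Besides the shell and the picture viewer there is one more tool, called as name([rows], argument=value, ...), one row to a line, values as JSON. drive_tool: Moves the arm, as the interface text tells. Its arguments: {"type":"object","properties":{"commands":{"type":"array"},"newtons":{"type":"number"}},"required":["commands"]}

```bash
mkdir -p pics; ls
python3 - <<'E'
from cell import readout,cams
import cv2
for n in("scene","top"):
    cv2.imwrite(f"pics/{n}0.png",cams.get_image(n)); print(cams.camera_info(n))
s=readout.observe();print(s)
E
```

```text
pics
{'camera_matrix': array([[423.70311976,   0.        , 253.54509499],
       [  0.        , 423.70311976, 194.37763336],
       [  0.        ,   0.        ,   1.        ]]), 'R': array([[ 2.35115544e-01,  9.71967327e-01,  4.43359875e-04],
       [ 7.77182545e-01, -1.87723805e-01, -6.00622231e-01],
       [-5.83701955e-01,  1.41560194e-01, -7.99532825e-01]]), 't': array([-0.09432138, -0.34811973,  1.74637557])}
{'camera_matrix': array([[476.36035305,   0.        , 252.42035705],
       [  0.        , 476.36035305, 189.96465138],
       [  0.        ,   0.        ,   1.        ]]), 'R': array([[ 0.01028353, -0.99993643,  0.00462491],
       [-0.98910235, -0.01085122, -0.14682916],
       [ 0.14687001, -0.00306459, -0.98915105]]), 't': array([-0.0312783 ,  0.54452499,  1.21520553])}
{'clock': 0.1, 'joints': array([ 1.15640219,  0.43516849,  0.02497722,  1.57397937, -0.01161816,
        1.13399792, -0.07509151]), 'dq': array([-9.73317839e-05, -9.85857875e-04, -5.07854300e-04, -3.12608951e-04,
       -9.78541382e-04, -6.38203132e-05,  6.39070929e-05]), 'joint_efforts': array([ 4.98145499e-03, -6.69121671e+01,  9.88948233e-01, -3.15143180e+01,
       -6.04247488e-02,  3.75637191e-02,  2.93638675e-05]), 'position': array([ 0.19153324, -0.59442311,  0.20092441]), 'ee_rot': array([-3.10215880e+00, -4.87460018e-01,  5.18567679e-04]), 'force': array([0.00333295, 0.29826835, 0.25849274]), 'ft_torque': array([ 0.04495962,  0.01795867, -0.0032505 ]), 'gripper_force': 0.0, 'width': 1.0024080882083324}
```

View pics/top0.png

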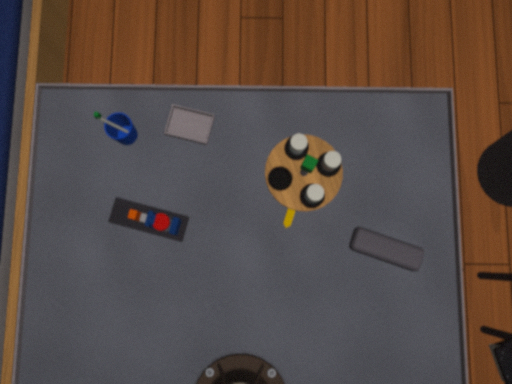

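View pics/scene0.png

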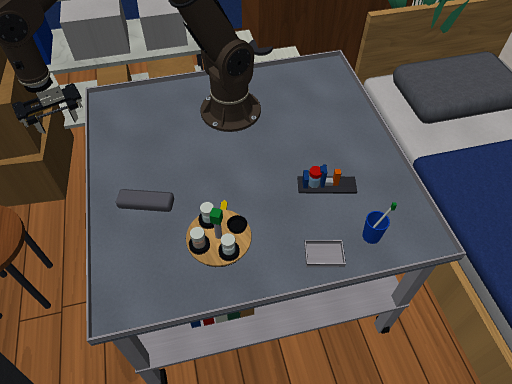

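The top view shows the red cap near (162,223), orange grip (133,214), empty pocket (280,178), pointer (290,217) and green grip (309,163). The scene view shows the same items with nothing in the way.

```bash
cat > h.py <<'E'
import numpy as np,cv2
from cell import readout,cams
from scipy.spatial.transform import Rotation as Ro
def ray(n,p,z):
    c=cams.camera_info(n);R,t=c["R"],c["t"];o=-R.T@t
    d=R.T@np.linalg.solve(c["camera_matrix"],[p[0],p[1],1.]);return o+d*(z-o[2])/d[2]
def two(pt,ps):
    A=[];b=[]
    for n,p in(("top",pt),("scene",ps)):
        c=cams.camera_info(n);P=c["camera_matrix"]@np.c_[c["R"],c["t"]]
        for i in(0,1): r=P[i]-p[i]*P[2];A.append(r[:3]);b.append(-r[3])
    return np.linalg.lstsq(np.array(A),np.array(b),rcond=None)[0]
HSV=dict(red=((0,150,80),(6,255,255)),orange=((8,180,120),(17,255,255)),yellow=((22,150,120),(33,255,255)),
 green=((55,120,40),(80,255,255)),wood=((10,60,110),(21,200,255)),blue=((105,120,50),(120,255,255)))
def blobs(n,im,col,box,amin=8):
    x0,y0,x1,y1=box
    m=cv2.inRange(cv2.cvtColor(im,cv2.COLOR_BGR2HSV),*HSV[col]);k=np.zeros_like(m);k[y0:y1,x0:x1]=m[y0:y1,x0:x1]
    N,_,st,ce=cv2.connectedComponentsWithStats(k)
    return [(tuple(ce[i].round(2)),st[i].tolist()) for i in range(1,N) if st[i][4]>=amin],k
def go(target,yaw=None):
    "row numbers (rotvec, shift cm) from the present pose to target with tool down, tool y at yaw"
    s=readout.observe();R=Ro.from_rotvec(s["ee_rot"])
    sh=R.inv().apply(np.array(target)-s["position"])*100
    tr=None
    if yaw is not None:
        best=[]
        for a in(yaw,yaw+np.pi):
            y=np.array([np.cos(a),np.sin(a),0]);z=np.array([0,0,-1.])
            best.append((R.inv()*Ro.from_matrix(np.c_[np.cross(y,z),y,z])).as_rotvec())
        tr=[b.round(4).tolist() for b in best]
    print("shift cm",sh.round(2).tolist(),"turn",tr)
E
python3 - <<'E'
from h import *
T=cv2.imread("pics/top0.png");S=cv2.imread("pics/scene0.png")
bt=(90,80,370,260);bs=(160,140,380,280)
for c in("red","orange","yellow","green","wood","blue"):
    print(c,blobs("top",T,c,bt)[0],blobs("scene",S,c,bs)[0])
k=blobs("top",T,"wood",(255,120,350,220))[1]
h=cv2.convexHull(cv2.findNonZero(k));w=np.array([ray("top",p[0],.026)[:2] for p in h])
A=np.c_[2*w,np.ones(len(w))];s=np.linalg.lstsq(A,(w**2).sum(1),rcond=None)[0];print("plate",s[:2],np.sqrt(s[2]+s[:2]@s[:2]))
m=cv2.inRange(T[165:192,266:294].max(2),0,45);ce=cv2.connectedComponentsWithStats(m);print(ce[2:])
st=readout.observe();R=Ro.from_rotvec(st["ee_rot"]).as_matrix();print(R.round(3))
v=np.hstack([cv2.resize(T[180:250,95:200],None,fx=3.8,fy=5,interpolation=2)[:, :399],cv2.resize(T[125:235,255:355],(400,350),interpolation=2)])
cv2.imwrite("pics/c.png",v)
E
```

```text
red [((np.float64(161.41), np.float64(221.55)), [154, 213, 16, 18, 194])] [((np.float64(314.55), np.float64(171.12)), [309, 166, 13, 12, 105])]
orange [((np.float64(132.1), np.float64(213.88)), [128, 209, 9, 10, 72])] [((np.float64(337.5), np.float64(171.0)), [335, 169, 6, 5, 30])]
yellow [((np.float64(288.53), np.float64(217.39)), [283, 209, 12, 19, 140])] [((np.float64(223.31), np.float64(204.77)), [220, 200, 7, 10, 52])]
green [((np.float64(96.56), np.float64(114.32)), [94, 112, 7, 5, 25]), ((np.float64(309.09), np.float64(162.88)), [302, 155, 16, 16, 160])] [((np.float64(215.08), np.float64(215.84)), [209, 208, 13, 17, 166])]
wood [((np.float64(98.79), np.float64(81.37)), [90, 80, 19, 4, 70]), ((np.float64(131.59), np.float64(81.57)), [112, 80, 40, 5, 164]), ((np.float64(166.05), np.float64(81.7)), [161, 80, 11, 5, 44]), ((np.float64(180.04), np.float64(81.98)), [175, 80, 11, 6, 46]), ((np.float64(190.07), np.float64(81.78)), [187, 80, 7, 5, 27]), ((np.float64(217.88), np.float64(82.09)), [198, 80, 41, 6, 206]), ((np.float64(243.24), np.float64(82.56)), [241, 80, 7, 6, 25]), ((np
[... 652 characters left out ...]
5])]
blue [((np.float64(120.87), np.float64(128.27)), [104, 112, 33, 33, 659]), ((np.float64(149.64), np.float64(218.5)), [145, 211, 10, 16, 104]), ((np.float64(174.61), np.float64(225.51)), [169, 217, 12, 18, 148])] [((np.float64(322.85), np.float64(174.75)), [320, 164, 7, 24, 105]), ((np.float64(305.0), np.float64(178.31)), [302, 170, 7, 18, 90]), ((np.float64(371.55), np.float64(227.8)), [362, 211, 18, 33, 455])]
plate [ 0.59186824 -0.15951868] 0.10778824214212746
(array([[  0,   0,  28,  27, 375],
       [  3,   3,  22,  21, 381]], dtype=int32), array([[13.42133333, 13.01866667],
       [13.57742782, 12.9816273 ]]))
[[ 0.952  0.307 -0.001]
 [ 0.307 -0.952  0.001]
 [-0.    -0.001 -1.   ]]
```

Run:
```python
from h import *
T=cv2.imread("pics/top0.png")
S=cv2.imread("pics/scene0.png")
print("red",ray("top",(161.4,221.6),.08),ray("scene",(314.5,171.1),.076),two((161.4,221.6),(314.5,171.1)))
o=ray("top",(132.1,213.9),.078);print("or",o)
b1=ray("top",(174.6,225.5),.055);b0=ray("top",(149.6,218.5),.09);print("fixed jaw",b1,"mov",b0)
# clamp bed dark outline
H=cv2.cvtColor(T,cv2.COLOR_BGR2HSV);m=((H[...,2]<60)*255).astype(np.uint8);k=np.zeros_like(m);k[190:250,95:200]=m[190:250,95:200]
k|=blobs("top",T,"blue",(130,190,200,250))[1]|blobs("top",T,"red",(130,190,200,250))[1]|blobs("top",T,"orange",(100,190,200,250))[1]
n,l,st,_=cv2.connectedComponentsWithStats(k);i=1+st[1:,4].argmax()
r=cv2.minAreaRect(np.array([ray("top",p[0],.012)[:2]*1000 for p in cv2.findNonZero((l==i).astype(np.uint8))],np.float32));print("bed",r,cv2.boxPoints(r))
g=ray("top",(309.1,162.9),.155);print("green",g,ray("scene",(215.1,215.8),.137),two((309.1,162.9),(215.1,215.8)))
k=blobs("top",T,"yellow",(255,190,350,250))[1]
w=np.array([ray("top",p[0],.008)[:2] for p in cv2.findNonZero(k)]);c=w.mean(0);u=np.linalg.svd(w-c)[2][0];print("pointer",c,u,((w-c)@u).min(),((w-c)@u).max())
for z in(.03,.043):print("pocket",ray("top",(279.6,178),z),)
# white caps in both views
m=((H[...,1]<40)&(H[...,2]>190)).astype(np.uint8);m[:125]=0;m[215:]=0;m[:,:255]=0;m[:,350:]=0
n,_,st,ce=cv2.connectedComponentsWithStats(m)
for i in range(1,n):
    if st[i,4]>15:print("white",st[i].tolist(),ce[i],ray("top",ce[i],.098)[:2])
v=np.hstack([cv2.resize(T[185:255,95:205],(440,280),interpolation=2),cv2.resize(T[130:230,265:355],(252,280),interpolation=2)])
cv2.imwrite("pics/c.png",v)
```

```text
red [0.45568551 0.20353423 0.08      ] [0.45297104 0.20202333 0.076     ] [0.45544912 0.20248311 0.07905893]
or [0.47457634 0.27882206 0.078     ]
fixed jaw [0.44798293 0.17388937 0.055     ] mov [0.46235016 0.2314928  0.09      ]
bed ((467.4417724609375, 251.31851196289062), (204.96214294433594, 68.50045776367188), 75.81104278564453) [[409.1162  160.35931]
 [475.52692 143.56844]
 [525.76733 342.2777 ]
 [459.35663 359.0686 ]]
green [ 0.59533152 -0.16126041  0.155     ] [ 0.59618162 -0.16536728  0.137     ] [ 0.5983331  -0.16420391  0.13965537]
pointer [ 0.47633373 -0.12320075] [-0.94610372  0.32386378] -0.02374860242473511 0.026651741783322646
pocket [ 0.57941627 -0.0977026   0.03      ]
pocket [ 0.57714272 -0.09691292  0.043     ]
```

View pics/c.png

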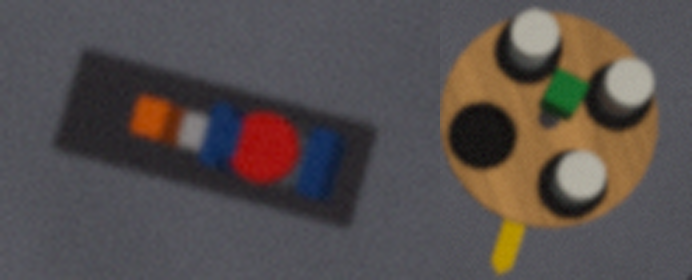

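The crop shows the clamp's grip block, closed jaw over the cap, and the carousel with the empty pocket on its left, pointer at lower left.

Run:
```python
from h import *
from scipy.optimize import least_squares
T=cv2.imread("pics/top0.png");S=cv2.imread("pics/scene0.png")
for n,im,box in(("top",T,(255,120,350,220)),("scene",S,(180,195,260,275))):
    k=blobs(n,im,"wood",box)[1];h=cv2.convexHull(cv2.findNonZero(k))
    w=np.array([ray(n,p[0],.026)[:2] for p in h])
    r=least_squares(lambda q:np.hypot(*(w-q).T)-.105,w.mean(0),loss="soft_l1",f_scale=.001);print(n,len(w),r.x,np.sqrt(2*r.cost/len(w)))
    d=(im.max(2)<42).astype(np.uint8)
    x0,y0,x1,y1=(266,163,295,193) if n=="top" else (225,213,250,236)
    d[:y0]=0;d[y1:]=0;d[:,:x0]=0;d[:,x1:]=0
    N,_,st,ce=cv2.connectedComponentsWithStats(d);i=1+st[1:,4].argmax()
    print("pocket",st[i],ray(n,ce[i],.040))
k=blobs("top",T,"green",(295,150,330,180))[1]
m=((T[...,1]>1)&(k>0));hs=cv2.cvtColor(T,cv2.COLOR_BGR2HSV)
b=(m&(hs[...,2]>85));ys,xs=np.nonzero(b);print("green top",len(xs),ray("top",(xs.mean(),ys.mean()),.158),cv2.minAreaRect(np.array([ray("top",p,.158)[:2]*1000 for p in zip(xs,ys)],np.float32)))
yaw=np.deg2rad(75.8-90)
go((.40,-.30,.25),yaw);go((.474,.278,.15));go((.474,.278,.05))
```

```text
top 29 [ 0.59722805 -0.16170228] 0.0019281303306375886
pocket [269 168  22  21 374] [ 0.57745863 -0.09705025  0.04      ]
scene 33 [ 0.59789788 -0.1635409 ] 0.000759906095691383
pocket [227 215  20  19 280] [ 0.57750083 -0.0987207   0.04      ]
green top 124 [ 0.59686851 -0.16194568  0.158     ] ((596.4642944335938, -161.60714721679688), (27.933076858520508, 26.4517765045166), 63.3788948059082)
shift cm [28.87, -21.64, -4.88] turn [[-0.0013, -0.0006, -1.0112], [-0.0007, 0.0016, 2.1304]]
shift cm [53.64, -74.37, 5.19] turn None
shift cm [53.64, -74.35, 15.19] turn None
```

drive_tool([
  [[0,0,-0.1],[3,-2.2,-4],1],
  [[0,0,-0.2],[6,-4.5,-4.9],1],
  [[0,0,-0.3],[9,-6.8,-4.9],1],
  [[0,0,-0.42],[12,-9,-4.9],1],
  [[0,0,-0.54],[15,-11.3,-4.9],1],
  [[0,0,-0.66],[18,-13.5,-4.9],1],
  [[0,0,-0.78],[21,-15.8,-4.9],1],
  [[0,0,-0.9],[24,-18,-4.9],1],
  [[0,0,-1.01],[27,-20,-4.9],1],
  [[0,0,-1.01],[28.9,-21.6,-4.9],1],
  [[0,0,-1.01],[31,-25,-4.9],1],
  [[0,0,-1.01],[33,-28.5,-4.9],1],
  [[0,0,-1.01],[35,-32,-4.9],1],
  [[0,0,-1.01],[37,-36,-4.9],1],
  [[0,0,-1.01],[39,-39.5,-4.9],1],
  [[0,0,-1.01],[40,-43,-4.9],1],
  [[0,0,-1.01],[41,-46,-4.9],1],
])

```text
clock: 1.52
position: [0.4404, -0.0282, 0.2506]
ee_rot: [-2.478, -1.931, -0.0]
force: [1.4, 0.6, -0.6]
width: 0.998
gripper_force: 0.0
```

Run:
```python
from h import *
s=readout.observe();print(s["clock"],s["joints"].round(2),s["position"])
go((.474,.278,.15),np.deg2rad(-14.2));go((.474,.278,.05))
```

```text
1.5167 [ 0.43  0.14 -0.54  1.88  0.08  1.14 -0.38] [ 0.4403821  -0.02822984  0.25055146]
shift cm [30.51, -4.23, 10.07] turn [[-0.0003, -0.0003, 0.0008], [0.0005, -0.0005, -3.1408]]
shift cm [30.51, -4.22, 20.07] turn None
```

drive_tool([
  [[0,0,0],[4,-0.5,1],1],
  [[0,0,0],[8,-1,3],1],
  [[0,0,0],[12,-1.5,5],1],
  [[0,0,0],[16,-2,7],1],
  [[0,0,0],[20,-2.7,9],1],
  [[0,0,0],[24,-3.4,10],1],
  [[0,0,0],[27.5,-4,10],1],
  [[0,0,0],[30.5,-4.2,10],1],
  [[0,0,0],[30.5,-4.2,11],1],
  [[0,0,0],[30.5,-4.2,11],1],
  [[0,0,0],[30.5,-4.2,14],1],
  [[0,0,0],[30.5,-4.2,17],1],
  [[0,0,0],[30.5,-4.2,19],1],
  [[0,0,0],[30.5,-4.2,20],1],
  [[0,0,0],[30.5,-4.2,20],1],
  [[0,0,0],[30.5,-4.2,20],1],
])

```text
clock: 2.85
position: [0.4756, 0.274, 0.0511]
ee_rot: [2.481, 1.927, -0.001]
force: [0.6, -0.1, -0.3]
width: 1.003
gripper_force: 0.0
```

drive_tool([
  [[0,0,0],[0,0,0],-0.3],
  [[0,0,0],[0,0,0],-0.7],
  [[0,0,0],[0,0,0],-1],
  [[0,0,0],[0,0,0],-1],
  [[0,0,0],[0,0,0],-1],
  [[0,0,0],[0,0,0],-1],
  [[0,0,0],[0,0,0],-1],
  [[0,0,0],[0,0,0],-1],
  [[0,0,0],[0,0,0],-1],
  [[0,0,0],[0,0,0],-1],
], newtons=20)

```text
clock: 3.68
position: [0.4753, 0.2746, 0.0506]
ee_rot: [2.48, 1.928, -0.0]
force: [-0.4, -0.1, -0.6]
width: 0.328
gripper_force: 0.0
```

drive_tool([
  [[0,0,0],[0,0,0],-1],
  [[0,0,0],[0,0,0],-1],
  [[0,0,0],[0,0,0],-1],
  [[0,0,0],[0,0,0],-1],
  [[0,0,0],[0,0,0],-1],
])

```text
clock: 4.1
position: [0.4733, 0.2752, 0.0504]
ee_rot: [-2.478, -1.929, 0.004]
force: [-5.9, 1.3, 3.6]
width: 0.254
gripper_force: 20.0
```

drive_tool([
  [[0,0,0],[0.5,0,0],-1],
  [[0,0,0],[1,0,0],-1],
  [[0,0,0],[1.5,0,0],-1],
  [[0,0,0],[2,0,0],-1],
  [[0,0,0],[2.5,0,0],-1],
  [[0,0,0],[3,0,0],-1],
  [[0,0,0],[3.4,0,0],-1],
  [[0,0,0],[3.7,0,0],-1],
  [[0,0,0],[3.7,0,0],-1],
  [[0,0,0],[3.7,0,0],-1],
  [[0,0,0],[3.7,0,0],-1],
])

```text
clock: 5.02
position: [0.4826, 0.3116, 0.0505]
ee_rot: [-2.477, -1.929, 0.002]
force: [-4.8, 2.2, 2.8]
width: 0.257
gripper_force: 20.0
```

drive_tool([
  [[0,0,0],[0,0,0],0],
  [[0,0,0],[0,0,0],0.5],
  [[0,0,0],[0,0,0],1],
  [[0,0,0],[0,0,0],1],
  [[0,0,0],[0,0,0],1],
  [[0,0,0],[0,0,0],1],
  [[0,0,0],[0,0,0],1],
  [[0,0,0],[0,0,-4],1],
  [[0,0,0],[0,0,-8],1],
  [[0,0,0],[0,0,-9],1],
  [[0,0,0],[0,0,-9],1],
])

```text
clock: 5.93
position: [0.4863, 0.3124, 0.1445]
ee_rot: [2.48, 1.928, 0.011]
force: [0.4, -0.8, -0.4]
width: 0.981
gripper_force: 0.0
```

Run:
```python
from h import *
T=cams.get_image("top");S=cams.get_image("scene");cv2.imwrite("pics/t1.png",T);cv2.imwrite("pics/s1.png",S)
o=blobs("scene",S,"orange",(290,140,380,200))[0];r=blobs("scene",S,"red",(290,140,380,200))[0]
print(o,r);print(blobs("top",T,"red",(90,180,200,260))[0])
for b in r:print(ray("scene",b[0],.076))
for b in o:print(ray("scene",b[0],.078))
go((.456,.2045,.14),np.deg2rad(-14.2))
cv2.imwrite("pics/v1.png",cv2.resize(S[130:230,270:400],None,fx=5,fy=5))
```

```text
[((np.float64(348.41), np.float64(171.07)), [346, 169, 6, 5, 29])] [((np.float64(315.04), np.float64(171.07)), [309, 166, 13, 12, 116])]
[((np.float64(160.17), np.float64(221.17)), [152, 213, 18, 18, 234])]
[0.45327741 0.20386243 0.076     ]
[0.4815849  0.31391199 0.078     ]
shift cm [-10.97, -0.17, 0.07] turn [[0.0009, -0.0003, -0.0016], [-0.0005, -0.0014, 3.14]]
```

View pics/v1.png

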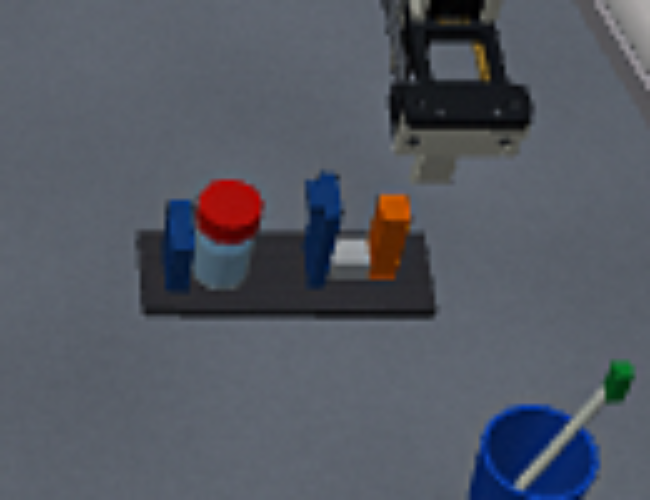

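The jaw is open and the jar's cap is clear, with the jar upright beside the fixed jaw.

Run:
```python
from h import *
print(ray("top",(160.2,221.2),.082))
```

```text
[0.45650364 0.20621965 0.082     ]
```

drive_tool([
  [[0,0,0],[-4,-0.1,0],1],
  [[0,0,0],[-8,-0.1,0],1],
  [[0,0,0],[-10.8,-0.1,0],1],
  [[0,0,0],[-10.8,-0.1,0.5],1],
  [[0,0,0],[-10.8,-0.1,3],1],
  [[0,0,0],[-10.8,-0.1,6],1],
  [[0,0,0],[-10.8,-0.1,8],1],
  [[0,0,0],[-10.8,-0.1,8.7],1],
  [[0,0,0],[-10.8,-0.1,8.7],1],
  [[0,0,0],[-10.8,-0.1,8.7],1],
])

```text
clock: 6.87
position: [0.4565, 0.2063, 0.0534]
ee_rot: [-2.479, -1.929, 0.002]
force: [-0.1, 0.7, 0.9]
width: 0.998
gripper_force: 0.0
```

drive_tool([
  [[0,0,0],[0,0,0],0.5],
  [[0,0,0],[0,0,0],0.2],
  [[0,0,0],[0,0,0],0],
  [[0,0,0],[0,0,0],-1],
  [[0,0,0],[0,0,0],-1],
  [[0,0,0],[0,0,0],-1],
  [[0,0,0],[0,0,0],-1],
  [[0,0,0],[0,0,0],-1],
  [[0,0,0],[0,0,0],-1],
  [[0,0,0],[0,0,0],-1],
  [[0,0,0],[0,0,0],-1],
  [[0,0,0],[0,0,0],-1],
  [[0,0,0],[0,0,0],-1],
], newtons=20)

```text
clock: 7.95
position: [0.4569, 0.2061, 0.0536]
ee_rot: [-2.48, -1.928, 0.0]
force: [0.0, 0.2, 1.7]
width: 0.467
gripper_force: 20.0
```

drive_tool([
  [[0,0,0],[0,0,-1],-1],
  [[0,0,0],[0,0,-2.5],-1],
  [[0,0,0],[0,0,-4.5],-1],
  [[0,0,0],[0,0,-7],-1],
  [[0,0,0],[0,0,-9.5],-1],
  [[0,0,0],[0,0,-12],-1],
  [[0,0,0],[0,0,-14.5],-1],
  [[0,0,0],[0,0,-17],-1],
  [[0,0,0],[0,0,-18.5],-1],
  [[0,0,0],[0,0,-19],-1],
  [[0,0,0],[0,0,-19],-1],
])

```text
clock: 8.87
position: [0.4573, 0.2064, 0.245]
ee_rot: [2.48, 1.928, 0.004]
force: [0.0, 0.4, -1.8]
width: 0.466
gripper_force: 20.0
```

Run:
```python
from h import *
s=readout.observe();print(s["joints"].round(2),s["gripper_force"],s["width"])
go((.5773,-.0975,.22),np.deg2rad(17))
S=cams.get_image("scene");print(blobs("scene",S,"red",(250,80,380,200))[0])
```

```text
[ 0.01  0.27 -0.67  1.76  0.18  1.17 -0.96] 19.994252622127533 0.46625364929905133
shift cm [-26.5, 19.12, 2.5] turn [[0.0024, -0.0007, -0.5458], [-0.0009, -0.0031, 2.5958]]
[((np.float64(320.1), np.float64(136.8)), [317, 136, 7, 3, 10])]
```

drive_tool([
  [[0,0,-0.03],[-1,0.7,0],-1],
  [[0,0,-0.07],[-3,2.1,0],-1],
  [[0,0,-0.12],[-5.5,4,0],-1],
  [[0,0,-0.17],[-8,5.8,0],-1],
  [[0,0,-0.22],[-10.5,7.6,0],-1],
  [[0,0,-0.27],[-13,9.4,0],-1],
  [[0,0,-0.32],[-15.5,11.2,0],-1],
  [[0,0,-0.37],[-18,13,0],-1],
  [[0,0,-0.42],[-20.5,14.8,0],-1],
  [[0,0,-0.47],[-23,16.6,0],-1],
  [[0,0,-0.52],[-25,18,0],-1],
  [[0,0,-0.54],[-26.1,18.8,0],-1],
  [[0,0,-0.546],[-26.5,19.1,0],-1],
  [[0,0,-0.546],[-26.5,19.1,1],-1],
  [[0,0,-0.546],[-26.5,19.1,2.5],-1],
  [[0,0,-0.546],[-26.5,19.1,4.5],-1],
  [[0,0,-0.546],[-26.5,19.1,6],-1],
  [[0,0,-0.546],[-26.5,19.1,7],-1],
  [[0,0,-0.546],[-26.5,19.1,7],-1],
  [[0,0,-0.546],[-26.5,19.1,7],-1],
])

```text
clock: 10.58
position: [0.5761, -0.0967, 0.1731]
ee_rot: [-1.866, -2.526, 0.001]
force: [0.2, 0.3, -0.2]
width: 0.467
gripper_force: 20.0
```

Run:
```python
from h import *
S=cams.get_image("scene");T=cams.get_image("top")
go((.5773,-.0975,.0716),np.deg2rad(17))
cv2.imwrite("pics/v2.png",np.hstack([cv2.resize(S[150:280,170:270],(400,520),interpolation=2),cv2.resize(T[120:230,250:350],(380,520),interpolation=2)]))
```

```text
shift cm [-0.03, -0.01, 10.28] turn [[0.0012, 0.0003, 0.0008], [-0.0005, 0.0019, -3.1408]]
```

View pics/v2.png

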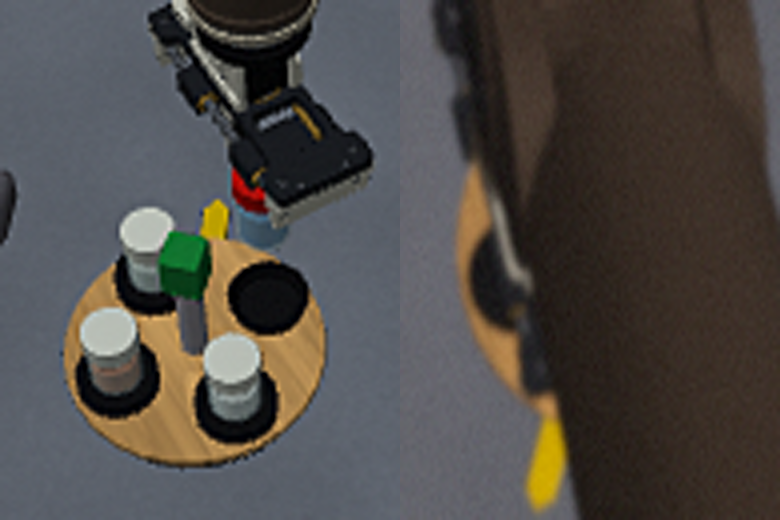

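The jar hangs upright above the empty pocket, aligned in both views and clear of the green grip.

drive_tool([
  [[0,0,0],[0,0,1],-1],
  [[0,0,0],[0,0,2.5],-1],
  [[0,0,0],[0,0,4],-1],
  [[0,0,0],[0,0,5.5],-1],
  [[0,0,0],[0,0,7],-1],
  [[0,0,0],[0,0,8],-1],
  [[0,0,0],[0,0,8.8],-1],
  [[0,0,0],[0,0,9.2],-1],
  [[0,0,0],[0,0,9.6],-1],
  [[0,0,0],[0,0,9.8],-1],
  [[0,0,0],[0,0,9.9],-1],
  [[0,0,0],[0,0,9.9],-1],
  [[0,0,0],[0,0,9.9],-1],
])

```text
clock: 11.77
position: [0.577, -0.0979, 0.0751]
ee_rot: [1.868, 2.525, 0.0]
force: [-0.8, 0.5, -1.5]
width: 0.464
gripper_force: 20.0
```

drive_tool([
  [[0,0,0],[0,0,0.1],-1],
  [[0,0,0],[0,0,0.2],-1],
  [[0,0,0],[0,0,0.3],-1],
  [[0,0,0],[0,0,0.3],-1],
  [[0,0,0],[0,0,0.3],-1],
])

```text
clock: 12.18
position: [0.5768, -0.0978, 0.0717]
ee_rot: [1.868, 2.525, 0.0]
force: [0.2, -0.1, 0.1]
width: 0.465
gripper_force: 20.0
```

drive_tool([
  [[0,0,0],[0,0,0.05],-1],
  [[0,0,0],[0,0,0.05],0.1],
  [[0,0,0],[0,0,0.05],0.2],
  [[0,0,0],[0,0,0.05],0.3],
  [[0,0,0],[0,0,0.05],0.5],
  [[0,0,0],[0,0,0.05],0.5],
  [[0,0,0],[0,0,0.05],0.5],
  [[0,0,0],[0,0,-1],0.5],
  [[0,0,0],[0,0,-3],0.5],
  [[0,0,0],[0,0,-6],0.5],
  [[0,0,0],[0,0,-10],0.5],
  [[0,0,0],[0,0,-14],0.5],
  [[0,0,0],[0,0,-16],0.5],
  [[0,0,0],[0,0,-16],0.5],
])

```text
clock: 13.35
position: [0.5794, -0.0972, 0.2381]
ee_rot: [1.864, 2.52, 0.007]
force: [1.1, 1.3, -0.4]
width: 0.75
gripper_force: 0.0
```

Run:
```python
from h import *
S=cams.get_image("scene");T=cams.get_image("top")
s=readout.observe();print(s["joints"].round(2),s["position"],s["force"])
b=blobs("scene",S,"red",(180,180,270,260))[0];print(b)
for x in b:print(ray("scene",x[0],.094))
for a in(62,152):go((.597,-.162,.24),np.deg2rad(a))
cv2.imwrite("pics/v3.png",np.hstack([cv2.resize(S[150:280,170:270],(400,520),interpolation=2),cv2.resize(T[120:230,250:350],(380,520),interpolation=2)]))
```

```text
[ 0.52  0.42 -0.62  1.59  0.26  1.21  0.14] [ 0.57710022 -0.09781763  0.23314255] [-0.7125886  -0.37596873 -1.14867863]
[((np.float64(235.13), np.float64(213.77)), [229, 208, 14, 14, 138])]
[ 0.5740284  -0.10096486  0.094     ]
shift cm [-6.72, 0.03, -0.68] turn [[0.0014, 0.002, -0.7852], [0.0025, -0.0018, 2.3564]]
shift cm [-6.72, 0.03, -0.68] turn [[-0.0005, 0.003, -2.356], [0.0024, 0.0004, 0.7856]]
```

View pics/v3.png

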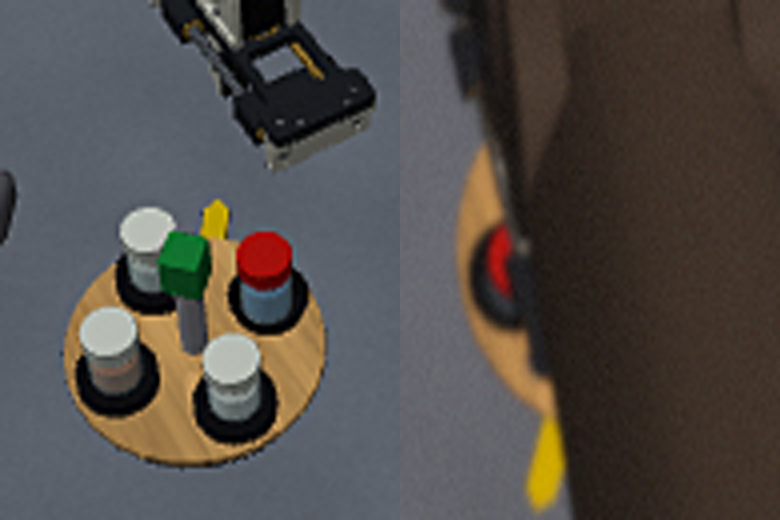

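The red jar stands upright in the pocket and the gripper is clear of it.

drive_tool([
  [[0,0,0.1],[-1,0,0],0.5],
  [[0,0,0.2],[-2.5,0,0],0.5],
  [[0,0,0.32],[-4,0,0],0.5],
  [[0,0,0.44],[-5.5,0,0],0.5],
  [[0,0,0.56],[-6.5,0,0],0.5],
  [[0,0,0.68],[-6.7,0,0],0.5],
  [[0,0,0.76],[-6.7,0,0],0.5],
  [[0,0,0.785],[-6.7,0,0],0.5],
  [[0,0,0.785],[-6.7,0,1],0.5],
  [[0,0,0.785],[-6.7,0,3],0.5],
  [[0,0,0.785],[-6.7,0,5.5],0.5],
  [[0,0,0.785],[-6.7,0,8],0.5],
  [[0,0,0.785],[-6.7,0,10],0.5],
  [[0,0,0.785],[-6.7,0,11],0.5],
  [[0,0,0.785],[-6.7,0,11],0.5],
  [[0,0,0.785],[-6.7,0,11],0.5],
])

```text
clock: 14.78
position: [0.596, -0.1616, 0.1214]
ee_rot: [-2.69, -1.62, 0.001]
force: [0.2, -0.7, 0.1]
width: 0.751
gripper_force: 0.0
```

drive_tool([
  [[0,0,0],[0,0,0],0],
  [[0,0,0],[0,0,0],-0.2],
  [[0,0,0],[0,0,0],-1],
  [[0,0,0],[0,0,0],-1],
  [[0,0,0],[0,0,0],-1],
  [[0,0,0],[0,0,0],-1],
  [[0,0,0],[0,0,0],-1],
  [[0,0,0],[0,0,0],-1],
  [[0,0,0],[0,0,0],-1],
  [[0,0,0],[0,0,0],-1],
], newtons=20)

```text
clock: 15.62
position: [0.5969, -0.1622, 0.1219]
ee_rot: [2.692, 1.618, 0.001]
force: [2.9, -1.0, 1.6]
width: 0.348
gripper_force: 20.0
```

drive_tool([
  [[0,0,-0.02],[0,0,0],-1],
  [[0,0,-0.06],[0,0,0],-1],
  [[0,0,-0.12],[0,0,0],-1],
  [[0,0,-0.18],[0,0,0],-1],
  [[0,0,-0.24],[0,0,0],-1],
  [[0,0,-0.3],[0,0,0],-1],
  [[0,0,-0.36],[0,0,0],-1],
  [[0,0,-0.42],[0,0,0],-1],
  [[0,0,-0.48],[0,0,0],-1],
  [[0,0,-0.54],[0,0,0],-1],
  [[0,0,-0.6],[0,0,0],-1],
  [[0,0,-0.66],[0,0,0],-1],
  [[0,0,-0.72],[0,0,0],-1],
  [[0,0,-0.78],[0,0,0],-1],
  [[0,0,-0.84],[0,0,0],-1],
  [[0,0,-0.89],[0,0,0],-1],
  [[0,0,-0.93],[0,0,0],-1],
  [[0,0,-0.95],[0,0,0],-1],
  [[0,0,-0.95],[0,0,0],-1],
  [[0,0,-0.95],[0,0,0],-1],
])

```text
clock: 17.28
position: [0.5967, -0.1622, 0.1219]
ee_rot: [1.655, 2.669, 0.0]
force: [3.5, -1.8, 3.0]
width: 0.344
gripper_force: 20.0
```

Run:
```python
from h import *
S=cams.get_image("scene");T=cams.get_image("top")
s=readout.observe();print(s["position"],s["force"],Ro.from_rotvec(s["ee_rot"]).as_matrix().round(3))
for n,im,bx in(("scene",S,(180,150,270,260)),("top",T,(255,120,350,250))):
  for c,z in(("red",.096),("yellow",.008)):
    for x in blobs(n,im,c,bx)[0]:
        p=ray(n,x[0],z)[:2]-[.597,-.162];print(n,c,x,p,np.rad2deg(np.arctan2(p[1],p[0])))
cv2.imwrite("pics/v4.png",np.hstack([cv2.resize(S[150:280,170:270],(400,520),interpolation=2),cv2.resize(T[120:230,250:350],(380,520),interpolation=2)]))
```

```text
[ 0.59667708 -0.1621495   0.12193974] [ 4.47576869 -3.53336886  3.80334338] [[-0.445  0.896  0.001]
 [ 0.896  0.445 -0.   ]
 [-0.001  0.001 -1.   ]]
top red ((np.float64(298.61), np.float64(191.73)), [290, 183, 18, 18, 251]) [-0.0636652   0.02038067] 162.24895452564422
top yellow ((np.float64(288.57), np.float64(217.36)), [283, 208, 12, 20, 139]) [-0.12059663  0.03869351] 162.21112659451143
```

View pics/v4.png

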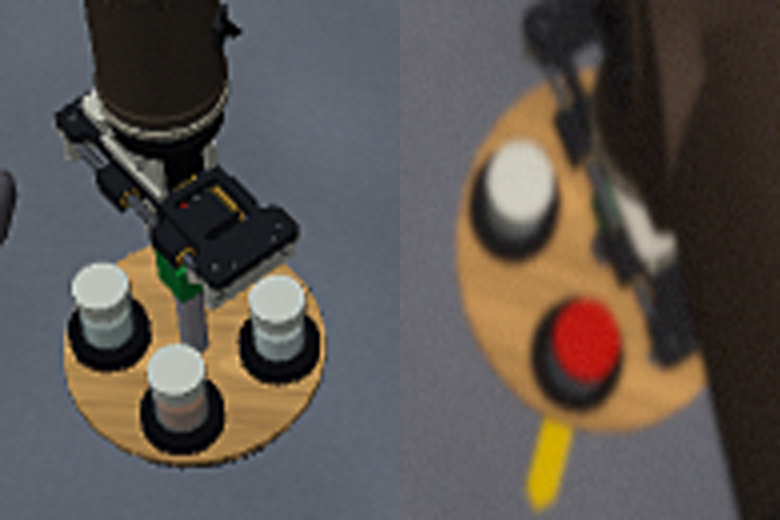

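The top view shows the red cap in line with the yellow pointer (162.2° against 162.2°), and the grip is still held.

drive_tool([
  [[0,0,0],[0,0,0],-1],
  [[0,0,0],[0,0,0],-1],
  [[0,0,0],[0,0,0],-1],
  [[0,0,0],[0,0,0],-1],
  [[0,0,0],[0,0,0],-1],
  [[0,0,0],[0,0,0],-1],
])

```text
clock: 17.88
position: [0.5967, -0.1622, 0.1219]
ee_rot: [1.654, 2.67, 0.0]
force: [4.9, -3.7, 4.9]
width: 0.344
gripper_force: 20.0
```

```bash
python3 -c "
from cell import readout,job
s=readout.observe();print(abs(s['dq']).max(),s['gripper_force']);print(job.sign_off())"
```

```text
0.003067273424998048 19.999980926513672
the job is handed in; nothing more can be done
None
```

The job is handed in at about 18 s: the red-capped jar stands in its pocket, in line with the yellow pointer (both at 162.2° in the top view), with the green centre grip still held at 20 N; the sign-off gave no verdict.

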